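# Zero the dose trim under its sliding splash cover

## Robot

A 7-joint arm with a two-finger parallel gripper is mounted at the origin on the work surface. World frame = base frame: x ahead of the robot, y to its left, z up, the work surface at z = 0. Lengths are in m, angles in rad, forces in N, time in s.
With the tool pointing down it reaches from about 0.425 to 0.925 m from the base axis. Payload 6.8 kg.
Tool frame: the origin (TCP) lies on the front face of the gripper's body, between the roots of the fingers; the fingertips stand 73 mm ahead of it and the grasp point (between the pads) lies 54 mm ahead of it (env.nose_length is the distance from the TCP to the fingertips, in m); z points along the fingers, y is the line along which they close (so a half turn about z gives the same grasp; the last joint's range is limited). The gripper opens to 85 mm and grips with 20 to 120 N. Pads are 22 mm wide; open, the fingers measure 114 mm over their backs; the gripper's body (76 mm by 85 mm) begins 54 mm behind the grasp point. The pads swing forward as they close: fully open they stand 13 mm farther back than shut.
Start: joints at [1.087, 0.477, 0.022, 1.555, -0.011, 1.109, -0.083], TCP at [0.248, -0.628, 0.304] pointing down, gripper open.
Joint ranges: [-2.96, 2.96], [-0.34, 2.1], [-1.41, 1.46], [0.24, 2.44], [-1.37, 4.51], [0.17, 1.92], [-2.96, 2.96]. Speed limits (rad/s): [2.39, 2.39, 3.14, 3.14, 3.14, 3.14, 3.14].

## Interface

Orientations are given as a unit quaternion [w, x, y, z].
In Python, from cell import env, kin, camera, calibration, job gives the robot as it stands. The module is installed in compiled form; this text tells all that it offers. Calls block until the motion is done:
- env.reach(position, orientation): joint-space move of the TCP to a pose.
- env.movel(position, velocity=0.15, rot=None, stop_force=None): straight line of the TCP; rot=None keeps the orientation; velocity is the mean speed in m/s. With stop_force (N) it stops when the force on the tool has changed by that much, and returns True; else False.
- env.goto_joints(angles): joint-space move.
- env.grip(opening, f_grip=None): finger opening in m; f_grip is the grip in N (None keeps the last); returns when the fingers have stopped.
- env.dwell(seconds).
- kin.inverse_kinematics(position, orientation): joint angles nearest the present ones, or None.
- env.get_state(): the state.
- camera(name): name is "scene" or "top"; returns (picture, depth): 384x512x3 uint8, blue, green, red; 384x512 float32, m along the optical axis (not along the pixel's ray), 0 where there is no reading.
- calibration(name): a dict with "fx", "fy", "cx", "cy" (pixels), "k1" (the pictures are not rectified: a ray, as slopes to the right and down, at radius r is drawn at 1 + k1 r^2 times it, then the intrinsics apply), "rvec" (rotation vector, rad) and "tvec" (3), from world to camera coordinates, as OpenCV has them. Camera axes: x right, y down, z forward; pixel columns grow to the right and rows downward; lengths in m; the calibration is good to about 2 mm. A picture is of the moment at which its call begins. calibration takes no time and is no camera call.
A pose or a line that the arm cannot do raises env.PlanningError and nothing moves.
- job.job_done(): hands the job in; it is judged then, once.
The state is a dict: "time": time; "qpos": joint angles; "joint_velocities": joint speeds; "joint_torque": joint torques, N m; "tcp_pos": TCP position; "orientation": TCP orientation; "force": force on the tool from outside, world axes, zero at the start; "torque": the same for the moment, N m; "opening": finger opening in m; "gripper_force": force on a finger pad.
Only numpy, scipy, OpenCV 4.12 (cv2) and the standard library are available. Lean on these libraries where they do the work, as an engineer would, in place of code of your own. Each camera call takes 0.05 s, during which the arm holds its last target. There are 200 camera calls.

## Task

The filler's dose trim must be set back to zero: press down the yellow catch of the trim box, slide the blue splash cover fully open, and turn the knob underneath until its red pointer is on the green zero mark. Then slide the cover fully home again so that its catch snaps back up and locks it. Leave the jars, parts and tools around the box where they are.

Things in the scene. Friction and masses are not known exactly. Their poses are not given: they have to be found in the camera images.
- console: Fixed stainless trim box, 170 (x) by 310 (y) by 60 tall, origin under its centre; place and yaw vary. Rails along both long sides on top, 75 high, 132 free between. In the -y half an open compartment 130 x 130 inside, centred on the box's (0, -70), with a dial plate on its floor (top 16 above table, green zero mark at its +x side). The +y half is a closed deck the cover slides on to.
- cover (a joint): Slide of the blue cover in m along the box's +y: 0 = shut against its stop, over the compartment; 0.135 = fully open against the other stop. Plate 142 x 142 x 4, its top 64 above the table. Rubs with about 2.5 N, stays where left. Shut, it is locked by the catch. Push it by its rib.
- rib_top (a point): Centre of the top of the blue rib fixed upright on the cover: 8 thick along the slide (y), 90 long across it (x), standing 20 above the cover (top 84 above the table). Push either face to slide the cover. Cover shut: at the box's (0, -32). The cover's plate reaches 29 beyond the rib's +y face.
- catch (a joint): Travel in m of the yellow spring pad: 0 = up (3.6 N), 0.005 = fully down (9.6 N). Shut, it locks the cover (1 mm play) until pressed 3 mm or more; keep it pressed for the first 12 mm of sliding. On shutting, leave the pad free: it dips by itself on a ramp, 8 to 16 mm before the stop, where the push rises to about 8 N, and snaps up 1 mm before the stop, where the push rises steeply.
- pad_top (a point): Centre of the top of the yellow ribbed pad on the cover, 48 (x) by 38 (y), on the rib's -y side, 71 above the table when up (7 above the cover). Cover shut: at the box's (0, -57). The rib's near face is 21 in +y from here. Moves with cover and catch.
- trim_knob (a joint): Knob angle in rad, anticlockwise from above; 0 = red pointer on the green zero mark, pointing along the box's +x. Starts 1.6 to 2.7 anticlockwise of zero, so it must be turned clockwise, usually in two grasps. About 0.04 N m of friction; stays where left.
- knob_top (a point): Centre of the knob's top, on its axis, at the box's (0, -70), 46 above the table. Black bar grip 12 thick, 38 long, 27 tall (19 to 46 above the table) on a disc 48 across. The bar, and this point's x axis, lie along the red pointer.
- jar_a: amber jar with black screw cap, 62 diameter, 78 tall, origin under its centre; bystander, leave standing
- jar_b: amber jar with black screw cap, 62 diameter, 78 tall, origin under its centre; bystander, leave standing
- jar_c: amber jar with black screw cap, 62 diameter, 78 tall, origin under its centre; bystander, leave standing
- nozzle: spare steel filling nozzle standing upright, 44 across the foot, 95 tall, origin under its centre; bystander
- clamp_ring: steel pipe clamp ring, 68 across, 14 tall, lying flat, origin under its centre; bystander
- wrench: steel wrench 160 long lying flat, origin under its middle, x along it; bystander
- cap_stack: short stack of black jar caps, 62 across, 34 tall, origin under its centre; bystander

How it is judged:
By the outcome, as a careful person would: the job done as asked, in the order asked, and still so for the second after the job is handed in, with the robot touching nothing.
It also fails if it takes over 64 s, if anything falls off the work surface, if the arm or the gripper's body presses on something with over 40 N, if the wrist force passes 120 N, or if a joint passes its speed limit or range.

## Working session

There is one attempt and no reset: what is moved stays moved. The work goes in short steps, each a Python script; the robot and the scene stay as the last script left them, time stands still between calls to the robot, and variables do not carry over. Pictures are saved under pics/ and viewed, at most 10 in all, crops included, and the job is handed in when it is done.

```bash
mkdir -p pics; cat > h.py <<'E'
from cell import env, kin, camera, calibration, job
import numpy as np, cv2
def snap(n,f):
    p,d=camera(n); cv2.imwrite('pics/'+f+'.png',p); np.save('pics/'+f+'.npy',d); return p,d
def ray(n,u,v):
    c=calibration(n); K=np.array([[c['fx'],0,c['cx']],[0,c['fy'],c['cy']],[0,0,1.]])
    s=cv2.undistortPoints(np.array([[[u,v]]],float),K,np.array([c['k1'],0,0,0.]))[0,0]
    R=cv2.Rodrigues(np.array(c['rvec'],float))[0]; t=np.array(c['tvec'],float).ravel()
    return -R.T@t, R.T@np.array([s[0],s[1],1])
def atz(n,u,v,z):
    o,d=ray(n,u,v); return o+d*(z-o[2])/d[2]
def proj(n,P):
    c=calibration(n); K=np.array([[c['fx'],0,c['cx']],[0,c['fy'],c['cy']],[0,0,1.]])
    return cv2.projectPoints(np.array(P,float).reshape(-1,1,3),np.array(c['rvec'],float),np.array(c['tvec'],float),K,np.array([c['k1'],0,0,0.]))[0].reshape(-1,2)
E
python3 - <<'E'
from h import *
a,_=snap('top','t0'); b,_=snap('scene','s0')
print(calibration('top'),calibration('scene'))
cv2.imwrite('pics/both.png',cv2.resize(np.vstack([a,b]),None,fx=.78,fy=.78))
for p in (a,):
  h=cv2.cvtColor(p,cv2.COLOR_BGR2HSV)
  for nme,lo,hi in(('blue',100,125),('yel',22,35)):
    m=cv2.inRange(h,(lo,120,60),(hi,255,255)); n,l,s,c=cv2.connectedComponentsWithStats(m)
    for i in range(1,n):
      if s[i,4]>60: print(nme,s[i],c[i],cv2.minAreaRect(np.argwhere(l==i)[:,::-1].astype(np.float32)))
E
```

```text
{'fx': 416.84410374978074, 'fy': 416.84410374978074, 'cx': 251.21262051665406, 'cy': 190.85406525873043, 'k1': -0.14957716717353872, 'rvec': array([ 2.21159359, -2.16226715,  0.0778354 ]), 'tvec': array([0.00903481, 0.59719372, 1.12842263])} {'fx': 384.87194220869, 'fy': 384.87194220869, 'cx': 252.0318023911213, 'cy': 188.93789469540263, 'k1': -0.05751428021977653, 'rvec': array([ 1.61375716,  1.77363093, -0.89362815]), 'tvec': array([ 0.02498656, -0.31745695,  1.3922501 ])}
blue [ 295    5   70   43 2762] [329.01737871  25.96053584] ((329.63836669921875, 25.76438331604004), (70.10008239746094, 40.564781188964844), 2.12109637260437)
blue [ 237  150   65   63 2176] [269.3515625  180.57352941] ((268.7100524902344, 180.7958526611328), (48.13765335083008, 51.945152282714844), 67.61986541748047)
blue [478 152  34  13 409] [494.82640587 157.68215159] ((494.5, 158.0), (12.0, 33.0), 90.0)
blue [469 216  43  88 916] [484.80786026 252.76419214] ((490.0, 259.5), (86.99998474121094, 41.99999237060547), 90.0)
yel [256 173  18  20 226] [264.33185841 182.69911504] ((264.31036376953125, 182.72415161132812), (16.807226181030273, 13.393258094787598), 66.80140686035156)
```

View pics/both.png

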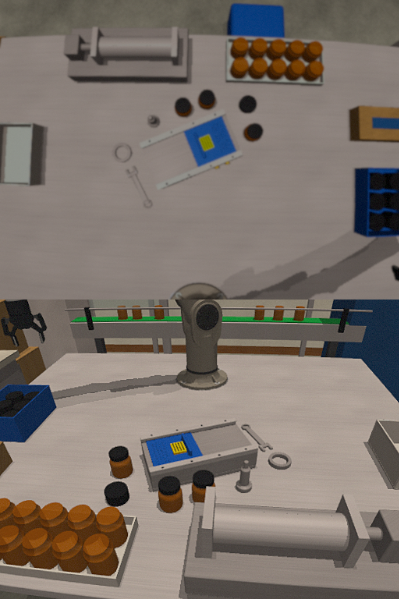

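```bash
python3 - <<'E'
import cv2
a=cv2.imread('pics/t0.png')[105:275,135:345]; cv2.imwrite('pics/c1.png',cv2.resize(a,(798,646-48),interpolation=cv2.INTER_CUBIC) if 0 else cv2.resize(a,None,fx=3.5,fy=3.5,interpolation=cv2.INTER_CUBIC))
from h import *
print(atz('top',264.3,182.7,.071), atz('top',135,190,0)-atz('top',345,190,0))
E
```

```text
[ 0.61570079 -0.01150017  0.071     ] [-0.01347355  0.59515051  0.        ]
```

View pics/c1.png

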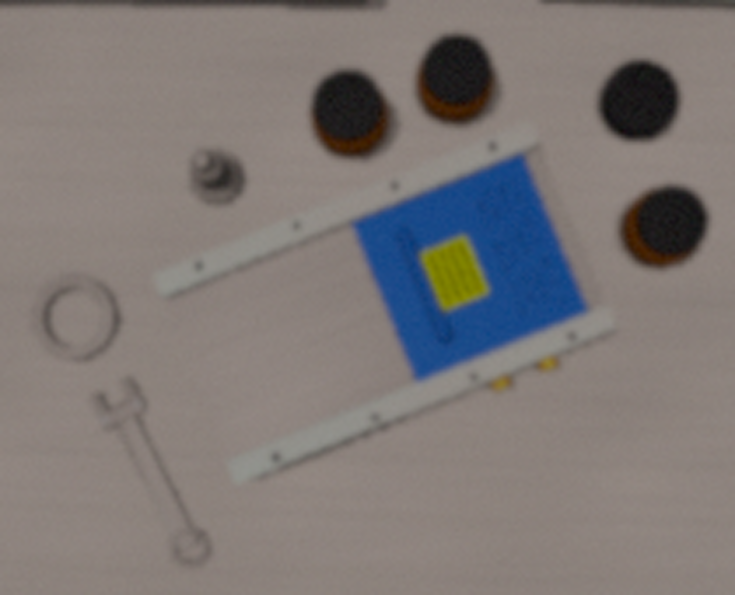

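Top crop (offset 135,105, scale 3.5): the cover is at the right end, the pad is at crop (455,273), the rib runs (402,230) to (447,342), and the rails' outer corners are about (152,277), (533,127), (617,325) and (240,487). Box +y points left and down in the image. Next I fit the pose.

```bash
cat >> h.py <<'E'
from scipy.optimize import least_squares
from scipy.spatial.transform import Rotation as Ro
def w(b,xy,z):  # box -> world
    c,s=np.cos(b[2]),np.sin(b[2]); return np.array([b[0]+c*xy[0]-s*xy[1], b[1]+s*xy[0]+c*xy[1], z])
def quat(yaw):  # tool down, tool x at world angle yaw
    R=np.array([[np.cos(yaw),np.sin(yaw),0],[np.sin(yaw),-np.cos(yaw),0],[0,0,-1]]).astype(float)
    return Ro.from_matrix(R).as_quat()[[3,0,1,2]]
E
python3 - <<'E'
from h import *
bx=[(-.085,.155),(.085,.155),(.085,-.155),(-.085,-.155)]
pts=[((.085,.155,.075),(152,277)),((.085,-.155,.075),(533,127)),((-.085,-.155,.075),(617,325)),((-.085,.155,.075),(240,487)),
((0,-.057,.071),(455,273)),((.045,-.032,.084),(402,230)),((-.045,-.032,.084),(447,342)),((.066,.001,.064),(355,224)),((-.066,.001,.064),(417,380))]
def f(b): return np.concatenate([proj('top',w(b,p[:2],p[2]))[0]-(np.array(q)+.5)/3.5+.5-np.array([135,105]) for p,q in pts])
r=least_squares(f,[.63,.04,.39]); b=r.x; print(b, r.fun.reshape(-1,2).round(1).tolist(), env.nose_length)
np.save('box.npy',b)
for o in (0,np.pi/2,np.pi,-np.pi/2):
    q=kin.inverse_kinematics(w(b,(0,-.057),.2),quat(b[2]+o)); print(o,None if q is None else np.round(q,2))
E
```

```text
[0.59227133 0.039213   0.4147836 ] [[0.3, -0.1], [-0.3, -1.6], [0.7, 0.8], [-0.7, -0.2], [0.2, 0.2], [0.1, -0.1], [0.4, -0.3], [-0.9, -0.0], [0.3, 1.2]] 0.0726
0 [ 0.16  0.51 -0.33  1.78  0.21  0.88 -1.41]
1.5707963267948966 [ 0.37  0.57 -0.62  1.76  0.4   0.94  0.01]
3.141592653589793 [ 0.71  0.82 -1.19  1.74  0.83  1.18  1.26]
-1.5707963267948966 [-0.08  0.49  0.    1.8  -0.    0.85 -2.81]
```

```bash
python3 - <<'E'
from h import *
b=np.load('box.npy'); n=env.nose_length; Q=quat(b[2]+np.pi/2)
def st(m):
    s=env.get_state(); t=s['tcp_pos']; d=np.array(t[:2])-b[:2]; c,sn=np.cos(b[2]),np.sin(b[2])
    print(m,round(s['time'],1),'box xy',np.round([c*d[0]+sn*d[1],-sn*d[0]+c*d[1]],4),'tipz',round(t[2]-n,4),'F',np.round(s['force'],1))
P=lambda y,z:w(b,(0,y),z+n)
env.grip(0.0,40)
env.reach(P(-.053,.13),Q); st('above')
env.movel(P(-.053,.078),.12); st('near')
print(env.movel(P(-.053,.0668),.03,stop_force=25)); st('pressed')
print(env.movel(P(-.020,.0668),.05,stop_force=25)); st('slid')
snap('top','t1'); p,_=snap('scene','s1'); cv2.imwrite('pics/c2.png',cv2.resize(p[150:280,160:370],None,fx=3.5,fy=3.5))
E
```

```text
above 3.4 box xy [-0.0005 -0.0545] tipz 0.13 F [-0.1 -0.1  0.9]
near 4.0 box xy [ 0.0002 -0.053 ] tipz 0.0781 F [0.1 0.1 0.3]
False
pressed 4.5 box xy [ 0.0008 -0.0532] tipz 0.0678 F [-0.3 -1.1  7.3]
False
slid 5.3 box xy [ 0.0009 -0.0201] tipz 0.0679 F [0.3 0.4 7.5]
```

View pics/c2.png

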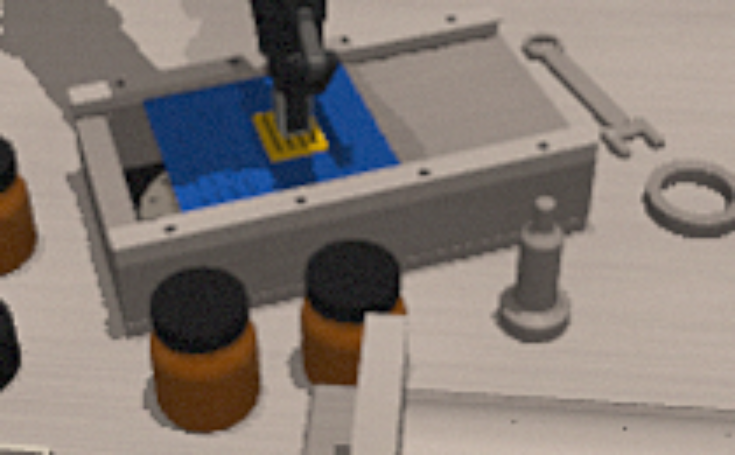

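The cover follows the fingers and the compartment is opening at crop (150,190). I keep pushing to the stop, then lift and look from above.

```bash
cat >> h.py <<'E'
b=np.load('box.npy'); n=env.nose_length; Q=quat(b[2]+np.pi/2)
def st(m):
    s=env.get_state(); t=s['tcp_pos']; d=np.array(t[:2])-b[:2]; c,sn=np.cos(b[2]),np.sin(b[2])
    print(m,round(s['time'],1),'box xy',np.round([c*d[0]+sn*d[1],-sn*d[0]+c*d[1]],4),'tipz',round(t[2]-n,4),'F',np.round(s['force'],1))
P=lambda y,z:w(b,(0,y),z+n)
E
python3 - <<'E'
from h import *
env.movel(P(-.020,.0725),.05); st('lift')
print(env.movel(P(.080,.0725),.12)); st('80')
print(env.movel(P(.105,.0725),.04,stop_force=15)); st('stop')
y=env.get_state()['tcp_pos']
env.movel(P(.08,.0725),.1); env.movel(P(.08,.2),.25); 
env.reach(P(.17,.25),Q)
st('up')
p,_=snap('top','t2'); cv2.imwrite('pics/c3.png',cv2.resize(p[120:240,170:320],None,fx=5,fy=5,interpolation=cv2.INTER_CUBIC))
p,_=snap('scene','s2'); cv2.imwrite('pics/c4.png',cv2.resize(p[160:250,170:290],None,fx=6,fy=6,interpolation=cv2.INTER_CUBIC))
E
```

```text
lift 5.7 box xy [-0.0002 -0.02  ] tipz 0.0725 F [-0.1 -0.8 -0.3]
False
80 6.7 box xy [0.0002 0.0799] tipz 0.0726 F [ 0.1 -0.3 -0. ]
True
stop 7.1 box xy [-0.0002  0.0898] tipz 0.0723 F [ 3.3 -2.4  0.9]
up 8.5 box xy [-0.0005  0.1712] tipz 0.2492 F [ 0.2 -0.7  0.3]
```

View pics/c3.png

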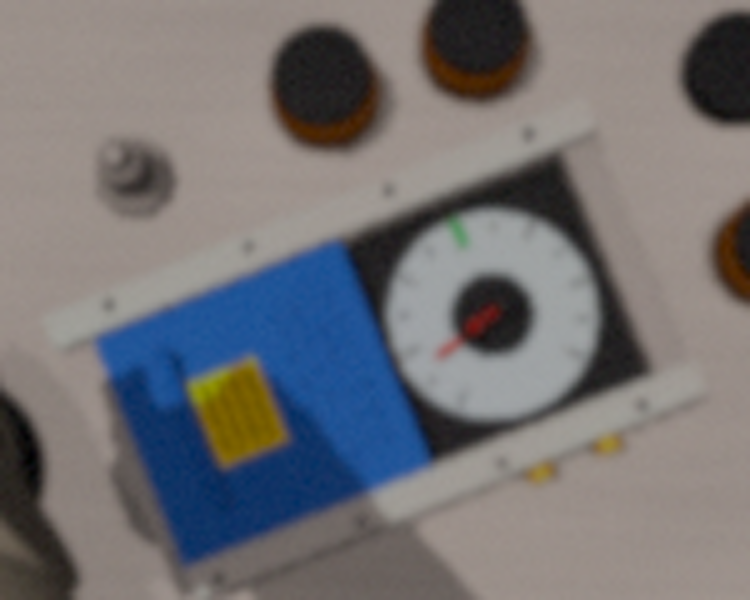

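View pics/c4.png

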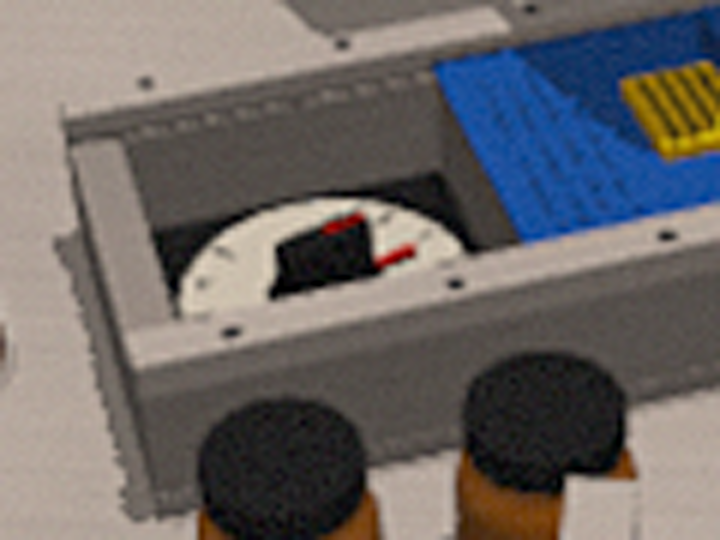

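```bash
python3 - <<'E'
from h import *
p=cv2.imread('pics/t2.png')
def un(x,y): return (x+.5)/5-.5+170,(y+.5)/5-.5+120
pj=lambda xy,z:(proj('top',w(b,xy,z))[0]-[170,120]+.5)*5-.5
print('pred knob c',pj((0,-.07),.016),'mark',pj((.04,-.07),.016))
c=atz('top',*un(493,314),.016); g=atz('top',*un(458,231),.016); t=atz('top',*un(437,357),.019)
d=g-c; e=t-c; kb=w(b,(0,-.07),.0); print('dial c',c,'fit',kb)
print('yaw green',np.arctan2(d[1],d[0]),'fit',b[2],'len',np.hypot(*d[:2]),'ptr ang',np.arctan2(e[1],e[0])-b[2],np.hypot(*e[:2]))
# refit using this picture: inner rail, rail corners (right ends), plate
pts=[((.085,-.155,.075),(585,97)),((-.085,-.155,.075),(706,377)),((.085,.155,.075),(43,320)),((.0,.078,.071),(239,411)),((.066,-.006,.064),(344,240)),((-.066,-.006,.064),(432,464)),((0,-.07,.016),(493,314))]
f=lambda q: np.concatenate([proj('top',w(q,a[:2],a[2]))[0]-un(*v) for a,v in pts])
r=least_squares(f,b); print(r.x,r.fun.reshape(-1,2).round(1).tolist())
for a in np.arange(-2.0,3.6,.4):
    q=kin.inverse_kinematics(w(b,(0,-.07),.03+n),quat(b[2]+a)); print(round(a,1),None if q is None else np.round(q,2))
E
```

```text
pred knob c [494.36461509 316.2604993 ] mark [466.64746224 250.0165879 ]
dial c [ 0.62172164 -0.02406982  0.016     ] fit [ 0.62048076 -0.02485125  0.        ]
yaw green 0.41750490562023373 fit 0.41478360117493507 len 0.050217717212177174 ptr ang 1.8375156469339946 0.03938296012260202
[0.59437472 0.03945393 0.4249048 ] [[-0.6, -0.9], [0.8, 1.9], [0.0, -0.0], [0.1, 0.1], [-1.2, -0.7], [0.7, 0.1], [0.1, -0.5]]
-2.0 [ 0.65  0.91 -1.05  1.78  0.92  1.03  2.37]
-1.6 [ 0.68  0.96 -1.12  1.78  0.98  1.09  2.73]
-1.2 [-0.03  0.63 -0.04  1.83  0.04  0.68 -2.45]
-0.8 [ 0.03  0.64 -0.12  1.82  0.11  0.69 -2.11]
-0.4 [ 0.09  0.64 -0.2   1.82  0.18  0.7  -1.77]
-0.0 [ 0.13  0.65 -0.26  1.81  0.24  0.71 -1.42]
0.4 [ 0.19  0.66 -0.34  1.81  0.31  0.73 -1.08]
0.8 [ 0.24  0.67 -0.4   1.81  0.37  0.74 -0.72]
1.2 [ 0.28  0.68 -0.46  1.8   0.42  0.76 -0.36]
1.6 [ 0.32  0.69 -0.52  1.8   0.47  0.78 -0.  ]
2.0 [ 0.36  0.71 -0.58  1.8   0.53  0.8   0.36]
2.4 [ 0.42  0.73 -0.67  1.79  0.6   0.83  0.7 ]
2.8 [ 0.48  0.76 -0.76  1.79  0.67  0.87  1.05]
3.2 [ 0.53  0.8  -0.83  1.79  0.74  0.9   1.4 ]
```

Cover is fully open. In the c3 crop, the dial centre is (493,314), the green mark (458,231) and the pointer tip (437,357), so the knob stands at about +1.84 rad. One grasp can cover that.

```bash
python3 - <<'E'
from h import *
yaw=.418; k=np.array([.6213,-.0243]); A=1.84
def toolyaw():
    o=env.get_state()['orientation']; R=Ro.from_quat([o[1],o[2],o[3],o[0]]).as_matrix(); return np.arctan2(R[1,0],R[0,0])-yaw
q=quat(yaw+A)
env.grip(.045,30)
env.reach([*k,.12+n],q); env.movel([*k,.06+n],.2); env.movel([*k,.0235+n],.06,stop_force=15); st('down')
env.grip(0,30); s=env.get_state(); st('gripped'); print(s['opening'],s['gripper_force'],'yaw',toolyaw(),s['qpos'][6])
for tgt in (.9,.0):
    j=np.array(env.get_state()['qpos']); j[6]-= toolyaw()-tgt; env.goto_joints(j); 
    env.dwell(.2); print('yaw',toolyaw()); st('turned')
for i in range(2):
    e=toolyaw()
    if abs(e)>.008:
        j[6]-=e; env.goto_joints(j); env.dwell(.2); print('yaw',toolyaw())
s=env.get_state(); print(s['opening'],s['torque'],s['tcp_pos'])
env.grip(.045); t=np.array(s['tcp_pos']); env.movel([t[0],t[1],.15+n],.2)
env.grip(0.0)
env.reach(P(.127,.15),Q); st('up')
p,_=snap('top','t3'); cv2.imwrite('pics/c5.png',cv2.resize(p[120:240,170:320],None,fx=5,fy=5,interpolation=cv2.INTER_CUBIC))
E
```

```text
down 11.4 box xy [ 0.0011 -0.0698] tipz 0.0235 F [ 0.4 -0.  -0.1]
gripped 11.8 box xy [ 0.0007 -0.0701] tipz 0.024 F [-3.7 -1.5  6.7]
0.01123332780033457 33.320395946502686 yaw 1.8397200304284655 0.2090287529860476
yaw 0.8997710893752049
turned 12.9 box xy [-0.0005 -0.0699] tipz 0.024 F [-6.  -0.8  5.7]
yaw 0.002457062327681281
turned 13.9 box xy [-0.0011 -0.0688] tipz 0.024 F [-4.7  1.6  6. ]
0.011488988330446972 [ 0.37396943  1.10020872 -0.06209275] [ 0.6189959  -0.02417813  0.09657411]
up 16.6 box xy [1.000e-04 1.259e-01] tipz 0.1499 F [-0.6 -0.3  0.6]
```

View pics/c5.png

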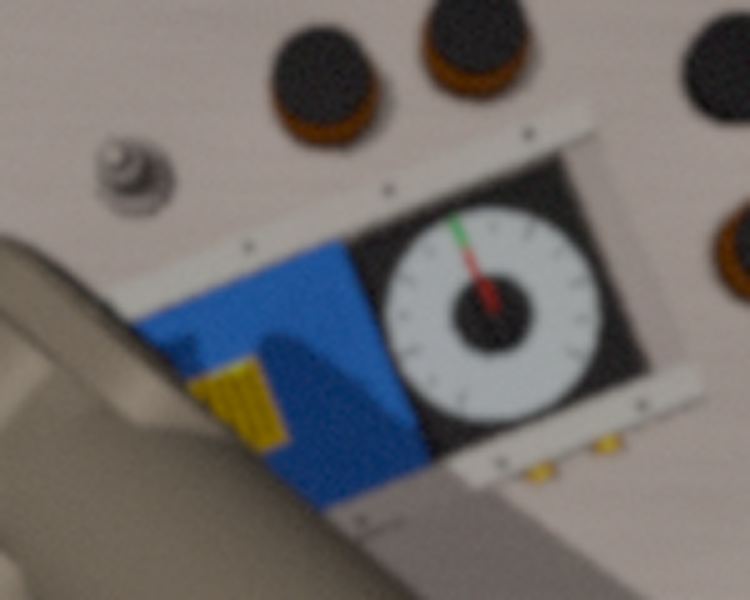

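The red pointer (467,252) lies on the line from the dial centre (493,314) to the green mark (458,231). Now I close the cover by pushing the rib's +y face.

```bash
python3 - <<'E'
from h import *
env.movel(P(.128,.15),.1); print(env.movel(P(.128,.071),.12,stop_force=10)); st('down')
env.movel(P(.012,.071),.12); st('12')
print(env.movel(P(-.030,.071),.03,stop_force=28)); st('stop')
E
```

```text
False
down 17.7 box xy [0.0005 0.1282] tipz 0.0715 F [0.4 0.3 0.8]
12 18.9 box xy [-0.0004  0.0122] tipz 0.0707 F [-0.7  0.3 -0. ]
True
stop 20.0 box xy [-0.0004 -0.0165] tipz 0.0707 F [ 0.  -0.3  0.5]
```

```bash
python3 - <<'E'
from h import *
env.movel(P(-.010,.071),.05); print(env.movel(P(-.030,.071),.02,stop_force=35)); st('stop2')
env.movel(P(-.005,.071),.1); env.movel(P(-.005,.2),.2); env.reach(P(.17,.30),Q); st('up')
a=cv2.imread('pics/t0.png'); p,d=snap('top','t4'); d0=np.load('pics/t0.npy')
cv2.imwrite('pics/c6.png',np.vstack([cv2.resize(x[140:225,195:325],None,fx=3.4,fy=3.4,interpolation=cv2.INTER_CUBIC) for x in(a,p)]))
def yc(x):
    m=cv2.inRange(cv2.cvtColor(x,cv2.COLOR_BGR2HSV),(22,120,40),(35,255,255)); n,l,s,c=cv2.connectedComponentsWithStats(m); i=1+np.argmax(s[1:,4]); return l==i,c[i],s[i,4]
for x,dd in((a,d0),(p,d)):
    m,c,s=yc(x); me=cv2.erode(m.astype(np.uint8),np.ones((5,5)))>0
    # cover ring near pad for reference
    print('pad px',c,s,'depth',np.median(dd[me]),dd[me].mean(), 'cover depth',dd[175:200,278:288].mean())
E
```

```text
False
stop2 21.4 box xy [ 0.    -0.018] tipz 0.0711 F [-14.1  23.6   2.7]
up 23.4 box xy [-1.000e-04  1.677e-01] tipz 0.2985 F [ 0.1 -0.9 -0.4]
pad px [264.33185841 182.69911504] 226 depth 1.0999786 1.1000797 cover depth 1.0931187
pad px [264.32       182.74222222] 225 depth 1.0999901 1.0883044 cover depth 1.1022178
```

View pics/c6.png

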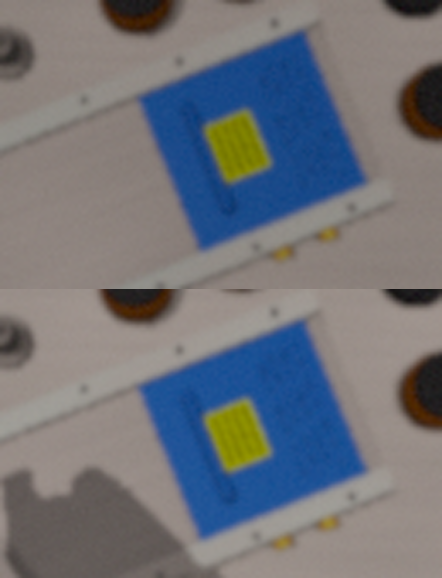

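After the second push, which met the stop at 27 N, the cover and pad sit exactly where they started: same pixel position to within 0.05 px and same depth. The neighbouring items in view look unmoved, so I'm handing in.

```bash
python3 -c "
from h import *
print(job.job_done())"
```

```text
the job is handed in; nothing more can be done
None
```

The job is handed in: the knob's pointer is on the green zero mark, and the cover is back against its stop with the catch up, judging by the pad's start position and height in the pictures. It took about 23 s, and nothing around the box was touched.

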